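Balance a mis-loaded vial rotor

ROBOT

A 6-joint arm with a two-finger parallel gripper is mounted at the origin on a cart in front of the work surface, level with it; the furniture and walls round the work are solid. World frame = base frame: x ahead of the robot, y to its left, z up, the work surface at z = 0. Lengths are in m, angles in rad, forces in N, time in s.
With the tool pointing down it reaches from about 0.35 to 0.975 m from the base axis. Payload 4.9 kg.
Tool frame: the origin (TCP) lies midway between the tips of the shut fingers; the grasp point (between the pads) lies 19 mm behind it; z points along the fingers, y is the line along which they close (so a half turn about z gives the same grasp; the last joint's range is limited). The gripper opens to 85 mm and grips with 20 to 120 N. Pads are 22 mm wide; open, the fingers measure 114 mm over their backs; the gripper's body (76 mm by 85 mm) begins 54 mm behind the grasp point. The pads swing forward as they close: fully open they stand 13 mm farther back than shut.
Start: joints at [1.097, 0.053, 1.613, -0, 1.476, -0.119], TCP at [0.217, 0.586, 0.231] pointing down, gripper open.
Joint ranges: [-3.01, 3.01], [-1.01, 2.22], [0.06, 2.58], [-1.02, 4.17], [0.09, 2.62], [-3.14, 3.14]. Speed limits (rad/s): [2.57, 2.57, 3.14, 3.14, 3.14, 3.14].

INTERFACE

Orientations are given as a unit quaternion [w, x, y, z].
In Python, from plant import manip gives the robot as it stands.
- The arm moves only by the tool move_arm, never from a script. Its argument "increments" is one flat list of numbers, 5 for each row, row after row: the shift along the tool's x, y, z in mm, then the turn about the tool's z in rad, then the opening, from 0 (shut) to 1 (fully open). In form: [tx, ty, tz, spin, jaw, tx, ty, tz, spin, jaw, ...]. A call has 1 to 8 rows; each row shifts and turns the commanded pose from where the row before left it, along the tool's axes as they then stand; what a row does not reach is not made up. A row lasts 1/12 s, in which the tool goes at most 41.7 mm and 7.16 degrees, less where a joint would pass 70% of its speed; a pose out of reach is approached as far as the arm can. A call with a gripper value outside its range is refused whole. The fingers move at their own pace and stop on an object; the grip force is fixed at half the most. Time passes only in rows, so rows that do not move let the fingers close. It gives the time, the measured TCP pose, the force, the opening and the grip force at its end, in the units of the state.
- manip.state(): the state, without advancing time (a new reading comes with each control period).
- manip.grab_frame(name): name is "side" or "top"; returns a dict with "image" (400x640x3 uint8, blue, green, red), "fov_y" (degrees; the focal length in pixels is half the picture's height over the tangent of half this angle, whatever the lens; pixels are square), "cx", "cy" (the principal point, pixels), "k1" (the pictures are not rectified: a ray, as slopes to the right and down, at radius r is drawn at 1 + k1 r^2 times it, then the intrinsics apply), "eye" and "rotation" of the camera in the world. Camera axes: x right, y down, z forward; pixel columns grow to the right and rows downward; lengths in m; the calibration is good to about 2 mm. A picture is of the moment at which its call begins. There is no depth.
- manip.job_done(): hands the job in; it is judged then, once.
The state is a dict: "time": time; "joint_pos": joint angles; "joint_vel": joint speeds; "joint_efforts": joint torques, N m; "tool_pos": TCP position; "tool_rot": TCP orientation; "contact_force": force on the tool from outside, world axes, zero at the start; "ft_torque": the same for the moment, N m; "gripper_width": opening from 0.0 (shut) to 1.0 (fully open); "grasp_force": force on a finger pad.
Only numpy, scipy, OpenCV 4.12 (cv2) and the standard library are available. Lean on these libraries where they do the work, as an engineer would, in place of code of your own. Each camera call takes 0.05 s, during which the arm holds its last target. There are 200 camera calls.

TASK

This concentrator rotor has been loaded out of balance: change the vials round until all six stand fully down in the rotor's pockets and each has the other vial of its own kind in the pocket directly across the hub (it does not matter which kind sits on which diameter). The holes of the white rack are free for a vial that has to wait; keep the vials upright, set them down without dropping them, and leave the timer and the tip box where they are.

Things in the scene. Friction and masses are not known exactly. Their poses are not given: they have to be found in the camera images.
- short_vial_1: one of two identical short vials: clear glass body 22 mm in diameter, black ribbed screw cap of about the same width, 51 mm tall in all; graspable round the upright 22 mm body up to 46 mm height. Loose. Origin at the centre of its underside, z up along the vial
- short_vial_2: one of two identical short vials: clear glass body 22 mm in diameter, black ribbed screw cap of about the same width, 51 mm tall in all; graspable round the upright 22 mm body up to 46 mm height. Loose. Origin at the centre of its underside, z up along the vial
- tall_vial_1: one of two identical tall vials: clear glass body 22 mm in diameter up to 60 mm height, then a shoulder and a 20 mm silver crimp cap with a small dark rubber centre, 75 mm tall in all. Loose. Origin at the centre of its underside, z up along the vial
- tall_vial_2: one of two identical tall vials: clear glass body 22 mm in diameter up to 60 mm height, then a shoulder and a 20 mm silver crimp cap with a small dark rubber centre, 75 mm tall in all. Loose. Origin at the centre of its underside, z up along the vial
- broad_vial_1: one of two identical broad-capped vials: white plastic body 22 mm in diameter up to 47 mm height, then a round white cap 30 mm in diameter (wider than the body) from 47 to 60 mm height, 60 mm tall in all; grasp it by the 30 mm cap. Loose. Origin at the centre of its underside, z up along the vial
- broad_vial_2: one of two identical broad-capped vials: white plastic body 22 mm in diameter up to 47 mm height, then a round white cap 30 mm in diameter (wider than the body) from 47 to 60 mm height, 60 mm tall in all; grasp it by the 30 mm cap. Loose. Origin at the centre of its underside, z up along the vial
- rotor: fixed aluminium rotor on a low stand, disc 180 mm across, flat top at z 50, black hub knob 29 mm wide to z 73. Origin on the bench under the hub, z up (mm). Six upright pockets, each holding a vial at the start, centres 65 from the hub axis at 0, 60, .. 300 degrees from its x axis (0 faces 180 etc.); diameter 28, widening to 36 over the top 4; flat floor at z 22, where a vial's underside stands
- rack: white plastic parking rack, fixed, empty at the start, 168 x 74 mm at the foot, 38 mm tall. Origin on the bench under its middle, long side along its x. Three upright round holes at x = -50, 0 and +50 mm on its middle line, 28 mm in diameter, widening to 36 over the top 4; flat floor 10 mm above the origin
- timer: bystander: small white bench timer on its wedge, 47 x 62 x 58 mm, loose, origin at the centre of its underside
- tip_box: bystander: blue pipette-tip box with a clear lid, 74 x 118 x 65 mm, loose, origin at the centre of its underside

How it is judged:
By the outcome, as a careful person would: the job done as asked, in the order asked, and still so for the second after the job is handed in, with the robot touching nothing.
It also fails if it takes over 96 s, if anything falls off the work surface, if the arm or the gripper's body presses on something with over 40 N, if the wrist force passes 120 N, or if a joint passes its speed limit or range.

## Working session

There is one attempt and no reset: what is moved stays moved. The work goes in short steps, Python scripts to look and compute and a tool call to move; the robot and the scene stay as the last step left them, time stands still between calls to the robot, and variables do not carry over. Pictures are saved under pics/ and viewed, at most 14 in all, crops included, and the job is handed in when it is done.

Besides the shell and the picture viewer there is one more tool, called after "Call:" in YAML: its name, and indented under it one key for each argument. move_arm: Moves the arm, as the interface text tells. Its arguments: {"type":"object","properties":{"increments":{"type":"array"}},"required":["increments"]}

```bash
mkdir -p pics; python3 - <<'E'
from plant import manip
import cv2
s=manip.state();print(s)
for n in("top","side"):
    f=manip.grab_frame(n);cv2.imwrite(f"pics/{n}0.png",f["image"]);print({k:v for k,v in f.items() if k!="image"})
E
```

```text
{'time': 0.0, 'joint_pos': array([ 1.09698220e+00,  5.33933749e-02,  1.61427937e+00, -1.15874443e-05,
        1.47599082e+00, -1.18965426e-01]), 'joint_vel': array([-0.00071331,  0.00179057,  0.00064568,  0.00125714, -0.00169622,
       -0.0008287 ]), 'joint_efforts': array([-2.72639627e-03, -3.93721998e+01, -3.70154142e+01, -4.57185943e-04,
        7.38984643e-03,  9.96452712e-06]), 'tool_pos': array([0.21685515, 0.58551741, 0.23004911]), 'tool_rot': array([-2.96908686e-04,  1.76494306e-01,  9.84301116e-01, -9.91989729e-04]), 'contact_force': array([-0.3910542 , -0.56245161,  0.16622882]), 'ft_torque': array([ 0.00902086, -0.02212466,  0.00761289]), 'grasp_force': 0.0, 'gripper_width': 0.9984448717285692}
{'fov_y': 53.18048551999492, 'cx': 323.1915316877109, 'cy': 194.34865445562326, 'k1': 0.0244130258897898, 'eye': array([ 0.43136157, -0.00902736,  1.01710276]), 'rotation': array([ 0.05082646, -0.69649914,  0.71374674, -0.05358368])}
{'fov_y': 56.08568051623812, 'cx': 320.3112697094248, 'cy': 195.5111844660217, 'k1': -0.061798411224954275, 'eye': array([0.44701243, 1.00259299, 0.43020551]), 'rotation': array([ 0.04453427, -0.04663381,  0.82086123, -0.56747584])}
```

View pics/top0.png

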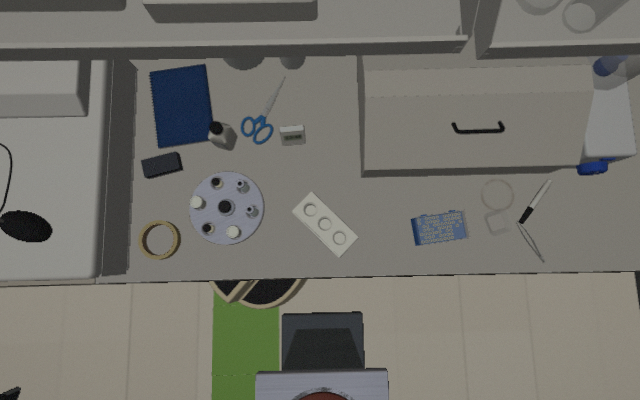

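View pics/side0.png

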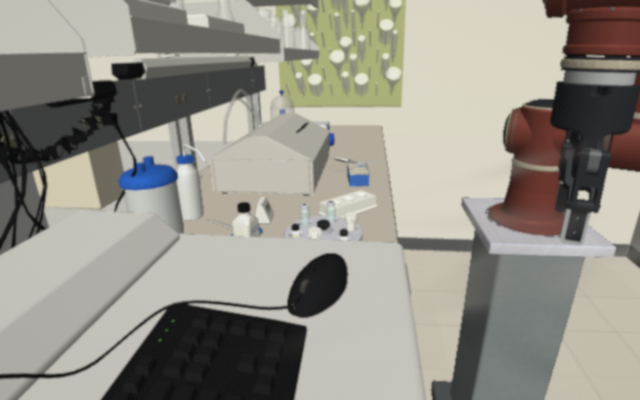

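```bash
cat > h.py <<'E'
import numpy as np,cv2
from plant import manip
from scipy.spatial.transform import Rotation as R
def frame(n="top"):
    f=manip.grab_frame(n);f["f"]=200/np.tan(np.radians(f["fov_y"]/2));q=f["rotation"]
    f["R"]=R.from_quat([q[1],q[2],q[3],q[0]]).as_matrix();return f
def ray(f,p):
    K=np.array([[f["f"],0,f["cx"]],[0,f["f"],f["cy"]],[0,0,1]])
    u=cv2.undistortPoints(np.array([[p]],float),K,np.array([f["k1"],0,0,0]))[0,0]
    return f["R"]@np.array([u[0],u[1],1])
def onz(f,p,z):
    d=ray(f,p);return f["eye"]+d*(z-f["eye"][2])/d[2]
def proj(f,P):
    K=np.array([[f["f"],0,f["cx"]],[0,f["f"],f["cy"]],[0,0,1]])
    c=f["R"].T@(np.array(P,float)-f["eye"]);s=c[:2]/c[2];s=s*(1+f["k1"]*(s@s))
    return s*f["f"]+[f["cx"],f["cy"]]
E
python3 - <<'E'
from h import *
f=frame()
for p,z in [((227,207),.05),((225,207),.073),((217,182),.073),((243,186),.097),((251,211),.097),((233,232),.082),((208,228),.073),((196,203),.082)]:print(p,onz(f,p,z).round(4))
im=f["image"];c=im[165:250,180:365];cv2.imwrite("pics/c1.png",cv2.resize(c,None,fx=4.3,fy=4.3,interpolation=cv2.INTER_CUBIC))
np.save("top0.npy",im)
hsv=cv2.cvtColor(im,cv2.COLOR_BGR2HSV)
for (x,y) in [(227,190),(330,225),(170,220),(196,203),(215,215)]:print((x,y),hsv[y,x])
E
```

```text
(227, 207) [0.5499 0.2199 0.05  ]
(225, 207) [0.5472 0.2192 0.073 ]
(217, 182) [0.6079 0.239  0.073 ]
(243, 186) [0.5925 0.1722 0.097 ]
(251, 211) [0.5335 0.1534 0.097 ]
(233, 232) [0.487  0.1978 0.082 ]
(208, 228) [0.4984 0.2585 0.073 ]
(196, 203) [0.5572 0.2851 0.082 ]
(227, 190) [115  22 141]
(330, 225) [ 25  18 156]
(170, 220) [ 21  14 125]
(196, 203) [ 38  17 162]
(215, 215) [110  22 142]
```

View pics/c1.png

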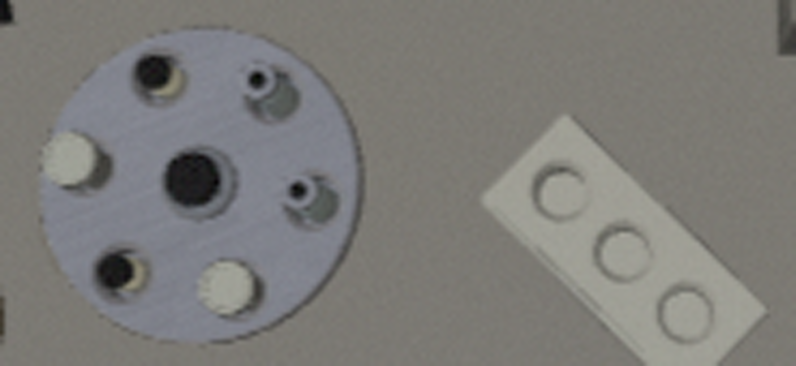

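The crop shows the rotor with, clockwise from the top left: short (155,72), tall (258,80), tall (298,190), broad (228,288), short (116,270) and broad (70,158). The hub is at (192,180) and the rack's holes are at about (560,192), (623,252) and (686,313).

```bash
cat > meas.py <<'E'
from h import *
from scipy.optimize import least_squares
f=frame();im=f["image"];hsv=cv2.cvtColor(im,cv2.COLOR_BGR2HSV)
def circ(P):
    r=least_squares(lambda v:np.hypot(P[:,0]-v[0],P[:,1]-v[1])-v[2],[*P.mean(0),.05],loss="soft_l1",f_scale=.002);return r.x
m=((hsv[...,0]>100)&(hsv[...,0]<135)&(hsv[...,1]>14)&(hsv[...,2]>100)).astype(np.uint8)
m[:,:170]=0;m[:,285:]=0;m[:160]=0;m[255:]=0
m=cv2.morphologyEx(m,cv2.MORPH_OPEN,np.ones((3,3)))
c=max(cv2.findContours(m,0,cv2.CHAIN_APPROX_NONE)[0],key=cv2.contourArea);h=cv2.convexHull(c)[:,0]
rot=circ(np.array([onz(f,p,.05)[:2] for p in h]));print("disc",rot.round(4))
g=im.max(2)
def dark(x,y,r,t):
    s=g[y-r:y+r+1,x-r:x+r+1].astype(float);w=np.clip(t-s,0,None);yy,xx=np.mgrid[y-r:y+r+1,x-r:x+r+1]
    n,l,st,ce=cv2.connectedComponentsWithStats((s<t).astype(np.uint8));k=1+np.argmax(st[1:,4]);w=w*(l==k)
    return (w*xx).sum()/w.sum(),(w*yy).sum()/w.sum(),st[k,4]
def white(x,y,r):
    mm=((hsv[...,0]>15)&(hsv[...,0]<60)&(g>135))[y-r:y+r+1,x-r:x+r+1].astype(np.uint8)
    n,l,st,ce=cv2.connectedComponentsWithStats(mm);k=1+np.argmax(st[1:,4]);return ce[k,0]+x-r,ce[k,1]+y-r,st[k,4]
hub=dark(225,207,9,60);print("hub",hub,onz(f,hub[:2],.073).round(4))
for n,a,z in [("S0",dark(216,182,6,60),.073),("T1",dark(240,184,4,90),.097),("T2",dark(249,209,4,90),.097),("B3",white(233,232,9),.082),("S4",dark(207,228,6,60),.073),("B5",white(196,202,9),.082)]:
    p=onz(f,a[:2],z)[:2];d=p-rot[:2];print(n,np.round(a,1),p.round(4),"r",np.hypot(*d).round(4),"ang",np.degrees(np.arctan2(d[1],d[0])).round(1))
# rack holes: the white patch floors/rims: top-face outline
mm=((hsv[...,0]>15)&(hsv[...,0]<60)&(g>138)).astype(np.uint8);mm[:,:285]=0;mm[:,370:]=0;mm[:180]=0;mm[265:]=0
mm=cv2.morphologyEx(mm,cv2.MORPH_CLOSE,np.ones((5,5)))
c=max(cv2.findContours(mm,0,2)[0],key=cv2.contourArea);q=cv2.minAreaRect(c);print(q)
for p in cv2.boxPoints(q):print(onz(f,p,.038).round(4))
for p in [(560,192),(623,252),(686,313)]:
    px=(180+p[0]/4.3-.4,165+p[1]/4.3-.4);print("hole",np.round(px,1),onz(f,px,.038).round(4))
print("rackc",onz(f,q[0],.038).round(4))
E
python3 meas.py
```

```text
disc [0.5498 0.2223 0.0876]
hub (np.float64(224.52831307441446), np.float64(206.1571301512007), np.int32(119)) [0.5492 0.2204 0.073 ]
S0 [215.3 181.1  48. ] [0.6103 0.243 ] r 0.064 ang 18.9
T1 [239.3 183.1  13. ] [0.5997 0.1809] r 0.0648 ang -39.7
T2 [248.9 208.8  12. ] [0.5386 0.1584] r 0.0648 ang -99.9
B3 [231.9 231.4 111. ] [0.4885 0.2004] r 0.065 ang -160.3
S4 [206.4 227.6  52. ] [0.4995 0.2623] r 0.0643 ang 141.5
B5 [195.2 201.4 108. ] [0.561  0.2871] r 0.0658 ang 80.2
((324.4768981933594, 223.9061279296875), (65.96920776367188, 28.588708877563477), 44.16968536376953)
[0.5371 0.0659 0.038 ]
[0.587  0.0159 0.038 ]
[ 0.4708 -0.0972  0.038 ]
[ 0.4226 -0.0471  0.038 ]
hole [309.8 209.3] [0.5408 0.0192 0.038 ]
hole [324.5 223.2] [ 0.5055 -0.0161  0.038 ]
hole [339.1 237.4] [ 0.4701 -0.0509  0.038 ]
rackc [ 0.5038 -0.016   0.038 ]
```

```bash
cat > go.py <<'E'
import sys
from h import *
W={"P%d"%i:(.5496+.065*np.cos(a),.222+.065*np.sin(a)) for i,a in enumerate(np.radians([20.1,-39.9,-99.9,-159.9,140.1,80.1]))}
W["H"]=(.541,.019)
s=manip.state();q=s["tool_rot"];M=R.from_quat([q[1],q[2],q[3],q[0]]).as_matrix()
x,y=W[sys.argv[1]] if sys.argv[1] in W else s["tool_pos"][:2];z=float(sys.argv[2]);a=np.degrees(np.arctan2(M[1,1],M[0,1]))
phi=float(sys.argv[3]) if len(sys.argv)>3 else a
sp=-(phi-a);sp=(sp+90)%180-90
d=np.array([x,y,z])-s["tool_pos"]
def ax(t):
    t=np.radians(t);return (np.array([-np.sin(t)*d[0]+np.cos(t)*d[1],np.cos(t)*d[0]+np.sin(t)*d[1],-d[2]])*1000).round(1)
print("t",round(s["time"],2),"pos",s["tool_pos"].round(4),"yaw",a.round(1),"tilt",np.degrees(np.arccos(-M[2,2])).round(2),"grip",round(s["gripper_width"],3),round(s["grasp_force"],1),"F",s["contact_force"].round(1),"j6",s["joint_pos"][5].round(2))
print("spin",np.radians(sp).round(3),"shift now-axes",ax(a),"after-spin axes",ax(a-sp))
E
echo
```

Call:
move_arm:
  increments: [0, 0, 0, -0.09, 0.5, 0, 0, 0, -0.09, 0.5, -28, -26, 0, 0, 0.5, -28, -26, 0, 0, 0.5, -28, -26, 0, 0, 0.5, -28, -26, 0, 0, 0.5, -28, -26, 0, 0, 0.5, -28, -26, 0, 0, 0.5]

```text
time: 0.87
tool_pos: [0.356, 0.4016, 0.2311]
tool_rot: [-0.0, 0.087, 0.996, -0.0]
contact_force: [0.5, -0.2, -0.2]
gripper_width: 0.499
grasp_force: 0.0
```

```bash
python3 go.py P2 0.15 80
```

```text
t 0.87 pos [0.356  0.4016 0.2311] yaw 80.0 tilt 0.0 grip 0.499 0.0 F [ 0.5 -0.2 -0.2] j6 -0.69
spin 0.0 shift now-axes [-221.9 -208.3   81.1] after-spin axes [-221.9 -208.3   81.1]
```

Call:
move_arm:
  increments: [-28, -26, 0, 0, 0.5, -28, -26, 0, 0, 0.5, -28, -26, 0, 0, 0.5, -28, -26, 0, 0, 0.5, -28, -26, 0, 0, 0.5, -28, -26, 0, 0, 0.5, -28, -26, 5, 0, 0.5, -26, -26, 10, 0, 0.5]

```text
time: 1.53
tool_pos: [0.5397, 0.1581, 0.2177]
tool_rot: [0.002, 0.087, 0.996, 0.0]
contact_force: [0.3, 0.6, -0.3]
gripper_width: 0.502
grasp_force: 0.0
```

```bash
python3 go.py P2 0.055
```

```text
t 1.53 pos [0.5397 0.1581 0.2177] yaw 80.0 tilt 0.19 grip 0.502 0.0 F [ 0.3  0.6 -0.3] j6 -1.24
spin 0.0 shift now-axes [  1.2  -0.3 162.7] after-spin axes [  1.2  -0.3 162.7]
```

Call:
move_arm:
  increments: [1, 0, 25, 0, 0.5, 0, 0, 25, 0, 0.5, 0, 0, 25, 0, 0.5, 0, 0, 25, 0, 0.5, 0, 0, 25, 0, 0.5, 0, 0, 18, 0, 0.5, 0, 0, 12, 0, 0.5, 0, 0, 6, 0, 0.5]

```text
time: 2.2
tool_pos: [0.5355, 0.1597, 0.053]
tool_rot: [-0.002, 0.087, 0.996, -0.0]
contact_force: [0.6, 0.4, -0.5]
gripper_width: 0.501
grasp_force: 0.0
```

```bash
python3 go.py P2 0.055; python3 - <<'E'
from h import *
for n in("top","side"):
    f=frame(n);p=proj(f,(.5496,.222,.06)).astype(int);r=45 if n=="top" else 50
    print(n,p);c=f["image"][max(0,p[1]-r):p[1]+r,p[0]-r:p[0]+r];cv2.imwrite(f"pics/{n}1.png",cv2.resize(c,(400,400),interpolation=2))
a=cv2.hconcat([cv2.imread("pics/top1.png"),cv2.imread("pics/side1.png")]);cv2.imwrite("pics/ab1.png",a)
E
```

```text
t 2.2 pos [0.5355 0.1597 0.053 ] yaw 80.0 tilt 0.2 grip 0.501 0.0 F [ 0.6  0.4 -0.5] j6 -1.24
spin 0.0 shift now-axes [-3.2 -1.2 -2. ] after-spin axes [-3.2 -1.2 -2. ]
top [225 206]
side [322 225]
```

View pics/ab1.png

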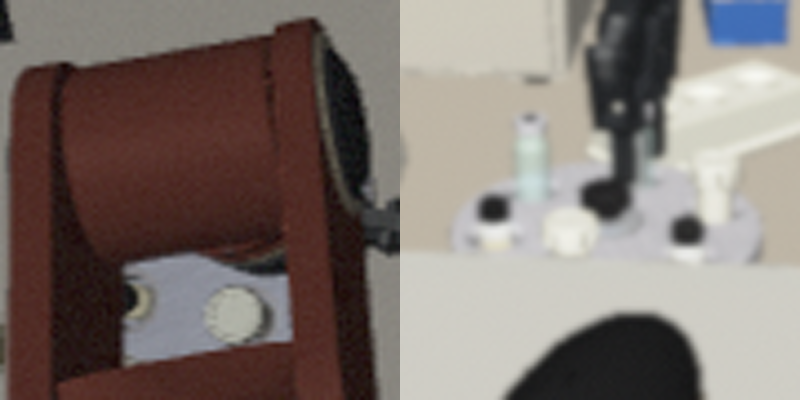

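The left view shows the arm over the rotor, with the broad vial visible at (237,315). The right view shows the gripper around the tall vial at (640,160), its tips just above the disc.

Call:
move_arm:
  increments: [0, 0, 0, 0, 0.5, 0, 0, 0, 0, 0.5]

```text
time: 2.47
tool_pos: [0.5382, 0.1602, 0.057]
tool_rot: [0.001, 0.087, 0.996, 0.0]
contact_force: [0.4, -0.1, 0.2]
gripper_width: 0.501
grasp_force: 0.0
```

```bash
python3 go.py P2 0.055
```

```text
t 2.47 pos [0.5382 0.1602 0.057 ] yaw 80.0 tilt 0.17 grip 0.501 0.0 F [ 0.4 -0.1  0.2] j6 -1.24
spin 0.0 shift now-axes [-0.6 -2.1  2. ] after-spin axes [-0.6 -2.1  2. ]
```

Call:
move_arm:
  increments: [0, -2, 1, 0, 0.5, 0, 0, 0, 0, 0.3, 0, 0, 0, 0, 0.1, 0, 0, 0, 0, 0.1, 0, 0, 0, 0, 0.1, 0, 0, 0, 0, 0.1]

```text
time: 2.97
tool_pos: [0.5372, 0.1581, 0.0552]
tool_rot: [0.001, 0.087, 0.996, 0.0]
contact_force: [0.0, 0.6, 3.8]
gripper_width: 0.237
grasp_force: 58.6
```

```bash
python3 go.py P2 0.055
```

```text
t 2.97 pos [0.5372 0.1581 0.0552] yaw 80.0 tilt 0.09 grip 0.237 58.6 F [0.  0.6 3.8] j6 -1.24
spin 0.0 shift now-axes [-1.2  0.1  0.2] after-spin axes [-1.2  0.1  0.2]
```

Call:
move_arm:
  increments: [0, 0, -8, 0, 0.1, 0, 0, -20, 0, 0.1, 0, 0, -28, 0, 0.1, 0, 0, -28, 0, 0.1, 0, 0, -16, 0, 0.1, -3, -15, 0, 0, 0.1, -6, -30, 0, 0, 0.1, -6, -30, 0, 0, 0.1]

```text
time: 3.63
tool_pos: [0.538, 0.0813, 0.1548]
tool_rot: [0.0, 0.086, 0.996, -0.0]
contact_force: [1.0, -0.2, -0.2]
gripper_width: 0.235
grasp_force: 58.8
```

```bash
python3 go.py H 0.14
```

```text
t 3.63 pos [0.538  0.0813 0.1548] yaw 80.1 tilt 0.02 grip 0.235 58.8 F [ 1.  -0.2 -0.2] j6 -1.39
spin 0.0 shift now-axes [-13.7 -60.9  14.8] after-spin axes [-13.7 -60.9  14.8]
```

Call:
move_arm:
  increments: [-5, -22, 0, 0, 0.1, -4, -19, 5, 0, 0.1, -3, -14, 12, 0, 0.1, -2, -6, 16, 0, 0.1, 0, 0, 12, 0, 0.1, 0, 0, 8, 0, 0.1, 0, 0, 0, 0, 0.1, 0, 0, 0, 0, 0.1]

```text
time: 4.3
tool_pos: [0.5409, 0.0197, 0.1007]
tool_rot: [-0.001, 0.087, 0.996, 0.0]
contact_force: [0.5, -0.0, 0.4]
gripper_width: 0.235
grasp_force: 58.8
```

```bash
python3 go.py H 0.0445;  python3 - <<'E'
from h import *
a=[]
for n in("top","side"):
    f=frame(n);p=proj(f,(.52,.019,.05)).astype(int);r=40
    print(n,p);c=f["image"][max(0,p[1]-r):p[1]+r,p[0]-r:p[0]+r];a.append(cv2.resize(c,(400,400),interpolation=2))
cv2.imwrite("pics/ab2.png",cv2.hconcat(a))
E
```

```text
t 4.3 pos [0.5409 0.0197 0.1007] yaw 80.0 tilt 0.09 grip 0.235 58.8 F [ 0.5 -0.   0.4] j6 -1.5
spin 0.0 shift now-axes [-0.2 -0.7 56.2] after-spin axes [-0.2 -0.7 56.2]
top [309 217]
side [341 198]
```

View pics/ab2.png

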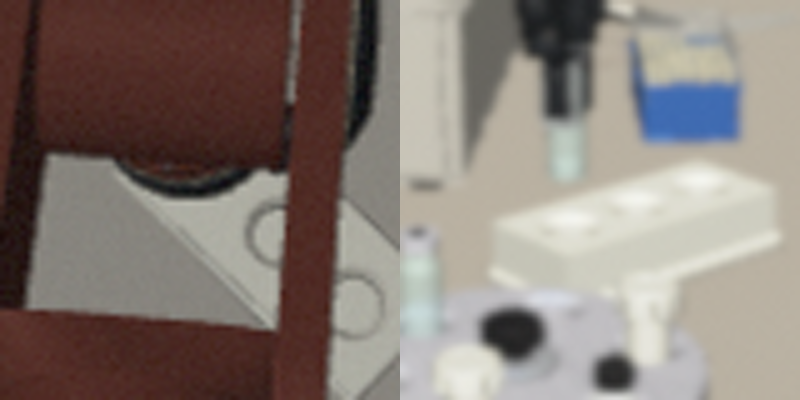

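The vial is held upright in the side view, its bottom at (567,178), straight above the hole at (572,218).

Call:
move_arm:
  increments: [0, 0, 12, 0, 0.1, 0, 0, 12, 0, 0.1, 0, 0, 10, 0, 0.1, 0, 0, 8, 0, 0.1, 0, 0, 6, 0, 0.1, 0, 0, 4, 0, 0.1, 0, 0, 2, 0, 0.1, 0, 0, 0, 0, 0.1]

```text
time: 5.07
tool_pos: [0.5412, 0.019, 0.0467]
tool_rot: [-0.0, 0.087, 0.996, 0.0]
contact_force: [-0.0, -0.2, 0.2]
gripper_width: 0.238
grasp_force: 58.8
```

```bash
python3 go.py H 0.043
```

```text
t 5.07 pos [0.5412 0.019  0.0467] yaw 80.0 tilt 0.05 grip 0.238 58.8 F [-0.  -0.2  0.2] j6 -1.5
spin 0.0 shift now-axes [ 0.2 -0.1  3.7] after-spin axes [ 0.2 -0.1  3.7]
```

Go down until touch, in small steps.

Call:
move_arm:
  increments: [0, 0, 1, 0, 0.1, 0, 0, 1, 0, 0.1, 0, 0, 1, 0, 0.1, 0, 0, 0.5, 0, 0.1, 0, 0, 0, 0, 0.1, 0, 0, 0, 0, 0.1]

```text
time: 5.57
tool_pos: [0.5415, 0.019, 0.0439]
tool_rot: [0.0, 0.087, 0.996, -0.0]
contact_force: [-0.6, -0.3, -0.0]
gripper_width: 0.233
grasp_force: 58.8
```

Call:
move_arm:
  increments: [0, 0, 0.5, 0, 0.1, 0, 0, 0.5, 0, 0.1, 0, 0, 0.5, 0, 0.1, 0, 0, 0, 0, 0.1]

```text
time: 5.9
tool_pos: [0.5418, 0.019, 0.0432]
tool_rot: [0.0, 0.087, 0.996, -0.0]
contact_force: [-1.3, 0.4, 4.9]
gripper_width: 0.236
grasp_force: 59.4
```

Call:
move_arm:
  increments: [0, 0, 0, 0, 0.3, 0, 0, 0, 0, 0.5, 0, 0, 0, 0, 0.5, 0, 0, 0, 0, 0.5, 0, 0, -15, 0, 0.5, 0, 0, -30, 0, 0.5, 0, 0, -35, 0, 0.5, 0, 0, -35, 0, 0.5]

```text
time: 6.57
tool_pos: [0.5405, 0.0191, 0.1575]
tool_rot: [-0.001, 0.087, 0.996, 0.0]
contact_force: [1.2, -0.4, 0.2]
gripper_width: 0.499
grasp_force: 0.0
```

Call:
move_arm:
  increments: [0, 0, 0, 0.117, 0.6, 0, 0, 0, 0.117, 0.6, 0, 0, 0, 0.117, 0.6, 0, 0, 0, 0.117, 0.6, 0, 0, 0, 0.117, 0.6, 0, 0, 0, 0.117, 0.6, 0, 0, 0, 0.117, 0.6, 0, 0, 0, 0.117, 0.6]

```text
time: 7.23
tool_pos: [0.5413, 0.019, 0.1571]
tool_rot: [-0.0, 0.53, 0.848, -0.0]
contact_force: [-0.2, -0.1, 0.9]
gripper_width: 0.603
grasp_force: 0.0
```

```bash
python3 go.py P3 0.13 20
```

```text
t 7.23 pos [0.5413 0.019  0.1571] yaw 26.0 tilt 0.02 grip 0.603 0.0 F [-0.2 -0.1  0.9] j6 -0.56
spin 0.105 shift now-axes [185.5  31.8  27.1] after-spin axes [187.8  12.2  27.1]
```

Call:
move_arm:
  increments: [0, 0, 0, 0.105, 0.6, 22, 2, 0, 0, 0.6, 32, 2, 0, 0, 0.6, 34, 2, 0, 0, 0.6, 34, 2, 0, 0, 0.6, 30, 2, 0, 0, 0.6, 22, 1, 0, 0, 0.6, 14, 1, 0, 0, 0.6]

```text
time: 7.9
tool_pos: [0.4862, 0.2015, 0.1571]
tool_rot: [-0.0, 0.57, 0.821, 0.0]
contact_force: [0.1, -0.3, -0.4]
gripper_width: 0.603
grasp_force: 0.0
```

```bash
python3 go.py P3 0.058 20; python3 - <<'E'
from h import *
f=frame();p=proj(f,(.45,.0,.05)).astype(int)
c=f["image"][160:250,180:370];cv2.imwrite("pics/c3.png",cv2.resize(c,None,fx=4,fy=4,interpolation=2))
E
```

```text
t 7.9 pos [0.4862 0.2015 0.1571] yaw 20.5 tilt 0.04 grip 0.603 0.0 F [ 0.1 -0.3 -0.4] j6 -0.11
spin 0.008 shift now-axes [-2.5  1.5 99.1] after-spin axes [-2.5  1.5 99.1]
```

View pics/c3.png

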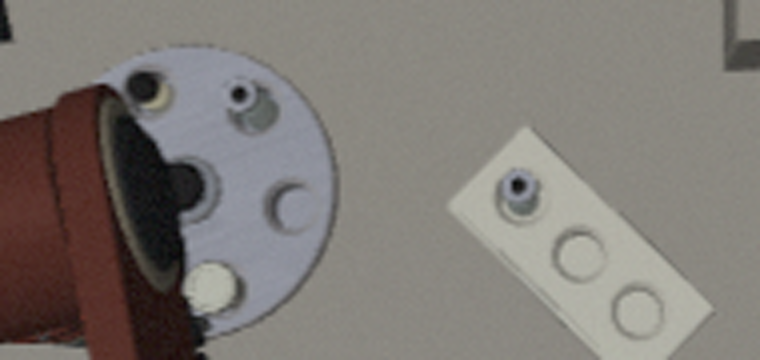

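The tall vial stands in the first rack hole, at (518,190). Pocket 2 is empty at (292,207), and the gripper is over the broad vial at (212,288).

Call:
move_arm:
  increments: [-1, 1, 15, 0, 0.6, -1, 0, 22, 0, 0.6, 0, 0, 22, 0, 0.6, 0, 0, 18, 0, 0.6, 0, 0, 12, 0, 0.6, 0, 0, 8, 0, 0.6, 0, 0, 5, 0, 0.6, 0, 0, 0, 0, 0.6]

```text
time: 8.62
tool_pos: [0.4887, 0.1977, 0.0546]
tool_rot: [-0.0, 0.571, 0.821, -0.0]
contact_force: [-0.4, -0.3, 0.2]
gripper_width: 0.598
grasp_force: 0.0
```

```bash
python3 go.py P3 0.055 20
```

```text
t 8.62 pos [0.4887 0.1977 0.0546] yaw 20.3 tilt 0.07 grip 0.598 0.0 F [-0.4 -0.3  0.2] j6 -0.11
spin 0.006 shift now-axes [ 1.9  0.6 -0.4] after-spin axes [ 1.9  0.5 -0.4]
```

Call:
move_arm:
  increments: [2, 0, 0, 0, 0.6, 0, 0, 0, 0, 0.4, 0, 0, 0, 0, 0.2, 0, 0, 0, 0, 0.2, 0, 0, 0, 0, 0.2, 0, 0, 0, 0, 0.2]

```text
time: 9.12
tool_pos: [0.4892, 0.2001, 0.0567]
tool_rot: [0.001, 0.571, 0.821, 0.001]
contact_force: [-0.9, -0.2, 6.4]
gripper_width: 0.331
grasp_force: 59.0
```

```bash
python3 go.py P3 0.055 20
```

```text
t 9.12 pos [0.4892 0.2001 0.0567] yaw 20.3 tilt 0.12 grip 0.331 59.0 F [-0.9 -0.2  6.4] j6 -0.11
spin 0.006 shift now-axes [-0.2 -0.8  1.7] after-spin axes [-0.2 -0.8  1.7]
```

Call:
move_arm:
  increments: [0, 0, -8, 0, 0.2, 0, 0, -20, 0, 0.2, 0, 0, -28, 0, 0.2, 0, 0, -24, -0.116, 0.2, 0, 0, -10, -0.116, 0.2, 0, 0, 0, -0.116, 0.2, 0, 0, 0, -0.116, 0.2, 0, 0, 0, -0.116, 0.2]

```text
time: 9.78
tool_pos: [0.4884, 0.1998, 0.146]
tool_rot: [0.0, 0.31, 0.951, 0.0]
contact_force: [0.4, 0.4, -0.5]
gripper_width: 0.326
grasp_force: 59.5
```

Call:
move_arm:
  increments: [0, 0, 0, -0.116, 0.2, 0, 0, 0, -0.116, 0.2, 0, 0, 0, -0.116, 0.2, 0, 0, 0, -0.116, 0.2, 0, 0, 0, 0, 0.2]

```text
time: 10.2
tool_pos: [0.4881, 0.1998, 0.1453]
tool_rot: [-0.0, 0.085, 0.996, -0.0]
contact_force: [0.1, -0.4, 0.2]
gripper_width: 0.329
grasp_force: 59.5
```

```bash
python3 go.py P2 0.11
```

```text
t 10.2 pos [0.4881 0.1998 0.1453] yaw 80.3 tilt 0.01 grip 0.329 59.5 F [ 0.1 -0.4  0.2] j6 -1.15
spin 0.0 shift now-axes [-56.7 -32.7  35.3] after-spin axes [-56.7 -32.7  35.3]
```

Call:
move_arm:
  increments: [-12, -7, 0, 0, 0.2, -20, -12, 0, 0, 0.2, -17, -10, 0, 0, 0.2, -8, -4, 8, 0, 0.2, 0, 0, 16, 0, 0.2, 0, 0, 16, 0, 0.2, 0, 0, 10, 0, 0.2, 0, 0, 0, 0, 0.2]

```text
time: 10.87
tool_pos: [0.5366, 0.157, 0.0917]
tool_rot: [-0.003, 0.087, 0.996, -0.001]
contact_force: [-1.6, 0.4, -1.3]
gripper_width: 0.326
grasp_force: 59.5
```

```bash
python3 go.py P2 0.057
```

```text
t 10.87 pos [0.5366 0.157  0.0917] yaw 80.1 tilt 0.36 grip 0.326 59.5 F [-1.6  0.4 -1.3] j6 -1.25
spin 0.0 shift now-axes [-1.6  1.3 34.7] after-spin axes [-1.6  1.3 34.7]
```

Call:
move_arm:
  increments: [0, 0, 0, 0, 0.2, -0.5, 0.5, 8, 0, 0.2, 0, 0, 8, 0, 0.2, 0, 0, 7, 0, 0.2, 0, 0, 5, 0, 0.2, 0, 0, 3, 0, 0.2, 0, 0, 1, 0, 0.2, 0, 0, 0, 0, 0.2]

```text
time: 11.53
tool_pos: [0.5392, 0.1579, 0.0629]
tool_rot: [-0.0, 0.086, 0.996, -0.0]
contact_force: [-0.2, 0.9, -0.0]
gripper_width: 0.326
grasp_force: 59.6
```

```bash
python3 go.py P2 0.0565
```

```text
t 11.53 pos [0.5392 0.1579 0.0629] yaw 80.2 tilt 0.03 grip 0.326 59.6 F [-0.2  0.9 -0. ] j6 -1.25
spin 0.0 shift now-axes [ 0.7 -0.1  6.4] after-spin axes [ 0.7 -0.1  6.4]
```

Call:
move_arm:
  increments: [0, 0, 2, 0, 0.2, 0, 0, 2, 0, 0.2, 0, 0, 1, 0, 0.2, 0, 0, 0.5, 0, 0.2, 0, 0, 0.5, 0, 0.2, 0, 0, 0, 0, 0.2, 0, 0, 0, 0, 0.2]

```text
time: 12.12
tool_pos: [0.5394, 0.158, 0.0574]
tool_rot: [0.0, 0.086, 0.996, 0.0]
contact_force: [-0.4, -0.5, -0.7]
gripper_width: 0.331
grasp_force: 59.6
```

Call:
move_arm:
  increments: [0, 0, 0.7, 0, 0.2, 0, 0, 0.7, 0, 0.2, 0, 0, 0.6, 0, 0.2, 0, 0, 0, 0, 0.2, 0, 0, 0, 0, 0.2]

```text
time: 12.53
tool_pos: [0.5403, 0.1579, 0.0568]
tool_rot: [0.001, 0.086, 0.996, -0.0]
contact_force: [-1.4, -1.0, 5.2]
gripper_width: 0.327
grasp_force: 60.1
```

Call:
move_arm:
  increments: [0, 0, 0, 0, 0.4, 0, 0, 0, 0, 0.6, 0, 0, 0, 0, 0.6, 0, 0, 0, 0, 0.6, 0, 0, -15, 0, 0.6, 0, 0, -25, 0, 0.6, 0, 0, -30, 0, 0.6, 0, 0, -25, 0, 0.6]

```text
time: 13.2
tool_pos: [0.5392, 0.158, 0.1514]
tool_rot: [-0.0, 0.086, 0.996, -0.0]
contact_force: [0.7, -0.7, 0.7]
gripper_width: 0.598
grasp_force: 0.0
```

Call:
move_arm:
  increments: [0, 0, 0, -0.117, 0.5, 0, 0, 0, -0.117, 0.5, 0, 0, 0, -0.117, 0.5, 0, 0, 0, -0.117, 0.5, 0, 0, 0, -0.117, 0.5, 0, 0, 0, -0.117, 0.5, 0, 0, 0, -0.117, 0.5, 0, 0, 0, -0.117, 0.5]

```text
time: 13.87
tool_pos: [0.5391, 0.158, 0.1499]
tool_rot: [-0.0, -0.376, 0.927, 0.0]
contact_force: [-1.0, -0.0, -0.1]
gripper_width: 0.499
grasp_force: 0.0
```

```bash
python3 go.py P4 0.054 140
```

```text
t 13.87 pos [0.5391 0.158  0.1499] yaw 134.1 tilt 0.03 grip 0.499 0.0 F [-1.  -0.  -0.1] j6 -2.19
spin -0.103 shift now-axes [-45.3 103.3  95.9] after-spin axes [-55.7  98.2  95.9]
```

Call:
move_arm:
  increments: [0, 0, 0, -0.103, 0.5, -9, 16, 0, 0, 0.5, -14, 25, 0, 0, 0.5, -15, 25, 0, 0, 0.5, -11, 20, 0, 0, 0.5, -7, 12, 0, 0, 0.5, 0, 0, 10, 0, 0.5, 0, 0, 15, 0, 0.5]

```text
time: 14.53
tool_pos: [0.502, 0.2648, 0.1264]
tool_rot: [0.002, -0.421, 0.907, -0.0]
contact_force: [0.8, 1.1, 0.3]
gripper_width: 0.501
grasp_force: 0.0
```

```bash
python3 go.py P4 0.054; python3 - <<'E'
from h import *
a=[]
f=frame();c=f["image"][165:245,185:265];a.append(cv2.resize(c,(400,400),interpolation=2))
f=frame("side");c=f["image"][165:245,280:360];a.append(cv2.resize(c,(400,400),interpolation=2))
cv2.imwrite("pics/ab4.png",cv2.hconcat(a))
E
```

```text
t 14.53 pos [0.502  0.2648 0.1264] yaw 139.8 tilt 0.21 grip 0.501 0.0 F [0.8 1.1 0.3] j6 -2.08
spin 0.0 shift now-axes [ 2.3  1.  72.4] after-spin axes [ 2.3  1.  72.4]
```

View pics/ab4.png

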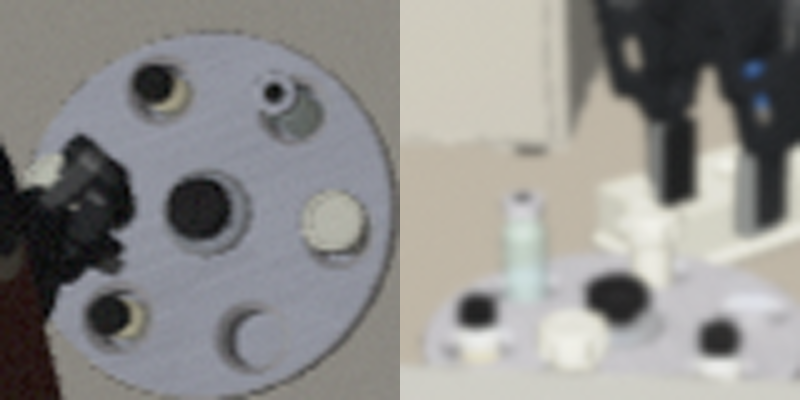

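The broad vial is seated in pocket 2 at (335,222) and pocket 3 is empty at (255,338). In the side view the open fingers stand above the short vial at (718,340).

Call:
move_arm:
  increments: [0, 0, 16, 0, 0.5, 0, 0, 18, 0, 0.5, 0, 0, 16, 0, 0.5, 0, 0, 11, 0, 0.5, 0, 0, 7, 0, 0.5, 0, 0, 3, 0, 0.5, 0, 0, 0, 0, 0.5, 0, 0, 0, 0, 0.5]

```text
time: 15.3
tool_pos: [0.5015, 0.2641, 0.0551]
tool_rot: [0.001, -0.42, 0.908, -0.0]
contact_force: [-0.0, 0.2, -0.0]
gripper_width: 0.497
grasp_force: 0.0
```

```bash
python3 go.py P4 0.053
```

```text
t 15.3 pos [0.5015 0.2641 0.0551] yaw 139.7 tilt 0.07 grip 0.497 0.0 F [-0.   0.2 -0. ] j6 -2.08
spin 0.0 shift now-axes [1.5 1.1 2.1] after-spin axes [1.5 1.1 2.1]
```

Call:
move_arm:
  increments: [1.5, 1, 2, 0, 0.5, 0, 0, 0, 0, 0.5, 0, 0, 0, 0, 0.3, 0, 0, 0, 0, 0.1, 0, 0, 0, 0, 0.1, 0, 0, 0, 0, 0.1, 0, 0, 0, 0, 0.1]

```text
time: 15.88
tool_pos: [0.4995, 0.2638, 0.053]
tool_rot: [0.0, -0.42, 0.907, 0.0]
contact_force: [-0.8, 0.8, 3.5]
gripper_width: 0.23
grasp_force: 58.7
```

```bash
python3 go.py P4 0.053
```

```text
t 15.88 pos [0.4995 0.2638 0.053 ] yaw 139.7 tilt 0.06 grip 0.23 58.7 F [-0.8  0.8  3.5] j6 -2.08
spin 0.0 shift now-axes [-0.  -0.2 -0. ] after-spin axes [-0.  -0.2 -0. ]
```

Call:
move_arm:
  increments: [0, 0, -8, 0, 0.1, 0, 0, -20, 0, 0.1, 0, 0, -28, 0, 0.1, 0, 0, -24, 0.116, 0.1, 0, 0, -10, 0.116, 0.1, 0, 0, 0, 0.116, 0.1, 0, 0, 0, 0.116, 0.1, 0, 0, 0, 0.116, 0.1]

```text
time: 16.55
tool_pos: [0.4992, 0.2635, 0.143]
tool_rot: [0.0, -0.14, 0.99, -0.0]
contact_force: [0.9, 0.9, -0.1]
gripper_width: 0.226
grasp_force: 58.6
```

Call:
move_arm:
  increments: [0, 0, 0, 0.116, 0.1, 0, 0, 0, 0.116, 0.1, 0, 0, 0, 0.116, 0.1, 0, 0, 0, 0.116, 0.1, 0, 0, 0, 0, 0.1]

```text
time: 16.97
tool_pos: [0.499, 0.2634, 0.1423]
tool_rot: [-0.0, 0.089, 0.996, -0.0]
contact_force: [-0.3, -0.7, 0.1]
gripper_width: 0.224
grasp_force: 58.6
```

```bash
python3 go.py P3 0.11
```

```text
t 16.97 pos [0.499  0.2634 0.1423] yaw 79.8 tilt 0.02 grip 0.224 58.6 F [-0.3 -0.7  0.1] j6 -1.04
spin 0.0 shift now-axes [ -1.1 -64.6  32.3] after-spin axes [ -1.1 -64.6  32.3]
```

Call:
move_arm:
  increments: [0, -14, 0, 0, 0.1, -1, -24, 0, 0, 0.1, 0, -18, 0, 0, 0.1, 0, -9, 8, 0, 0.1, 0, 0, 16, 0, 0.1, 0, 0, 16, 0, 0.1, 0, 0, 10, 0, 0.1, 0, 0, 0, 0, 0.1]

```text
time: 17.63
tool_pos: [0.4864, 0.1986, 0.089]
tool_rot: [-0.003, 0.088, 0.996, -0.001]
contact_force: [-0.8, -0.1, -0.1]
gripper_width: 0.227
grasp_force: 58.7
```

Call:
move_arm:
  increments: [0, 0, 0, 0, 0.1, 0, 0, 0, 0, 0.1]

```text
time: 17.8
tool_pos: [0.4892, 0.1996, 0.0929]
tool_rot: [0.0, 0.088, 0.996, 0.0]
contact_force: [0.2, 0.4, -0.3]
gripper_width: 0.229
grasp_force: 58.7
```

```bash
python3 go.py P3 0.053
```

```text
t 17.8 pos [0.4892 0.1996 0.0929] yaw 79.9 tilt 0.06 grip 0.229 58.7 F [ 0.2  0.4 -0.3] j6 -1.15
spin 0.0 shift now-axes [ 0.6 -0.  39.9] after-spin axes [ 0.6 -0.  39.9]
```

Call:
move_arm:
  increments: [0.5, 0, 9, 0, 0.1, 0, 0, 9, 0, 0.1, 0, 0, 8, 0, 0.1, 0, 0, 6, 0, 0.1, 0, 0, 3, 0, 0.1, 0, 0, 2, 0, 0.1, 0, 0, 0, 0, 0.1, 0, 0, 0, 0, 0.1]

```text
time: 18.47
tool_pos: [0.4883, 0.1995, 0.0554]
tool_rot: [0.0, 0.088, 0.996, 0.0]
contact_force: [0.2, -0.4, 0.3]
gripper_width: 0.226
grasp_force: 58.7
```

Call:
move_arm:
  increments: [0, 0, 1, 0, 0.1, 0, 0, 0.7, 0, 0.1, 0, 0, 0.7, 0, 0.1, 0, 0, 0, 0, 0.1, 0, 0, 0, 0, 0.1]

```text
time: 18.88
tool_pos: [0.4883, 0.1995, 0.0531]
tool_rot: [0.0, 0.088, 0.996, 0.0]
contact_force: [-0.2, -0.2, 0.2]
gripper_width: 0.226
grasp_force: 58.7
```

Call:
move_arm:
  increments: [0, 0, 0.5, 0, 0.1, 0, 0, 0.5, 0, 0.1, 0, 0, 0.3, 0, 0.1, 0, 0, 0, 0, 0.1, 0, 0, 0, 0, 0.1]

```text
time: 19.3
tool_pos: [0.4888, 0.1995, 0.0529]
tool_rot: [0.0, 0.088, 0.996, -0.0]
contact_force: [-1.9, -1.4, 7.0]
gripper_width: 0.223
grasp_force: 59.5
```

Call:
move_arm:
  increments: [0, 0, 0, 0, 0.3, 0, 0, 0, 0, 0.5, 0, 0, 0, 0, 0.5, 0, 0, 0, 0, 0.5, 0, 0, -15, 0, 0.5, 0, 0, -25, 0, 0.5, 0, 0, -35, 0, 0.5, 0, 0, -33, 0, 0.5]

```text
time: 19.97
tool_pos: [0.4873, 0.1993, 0.1598]
tool_rot: [-0.001, 0.088, 0.996, -0.0]
contact_force: [0.6, 0.4, -0.3]
gripper_width: 0.498
grasp_force: 0.0
```

```bash
python3 go.py H 0.11
```

```text
t 19.97 pos [0.4873 0.1993 0.1598] yaw 79.9 tilt 0.14 grip 0.498 0.0 F [ 0.6  0.4 -0.3] j6 -1.15
spin 0.0 shift now-axes [ -84.6 -168.    49.8] after-spin axes [ -84.6 -168.    49.8]
```

Call:
move_arm:
  increments: [-8, -15, 0, 0, 0.5, -14, -28, 0, 0, 0.5, -17, -34, 0, 0, 0.5, -17, -34, 0, 0, 0.5, -15, -31, 0, 0, 0.5, -9, -18, 0, 0, 0.5, -4, -8, 0, 0, 0.5, 0, 0, 0, 0, 0.5]

```text
time: 20.63
tool_pos: [0.5416, 0.0179, 0.1594]
tool_rot: [-0.0, 0.09, 0.996, -0.0]
contact_force: [-0.6, 0.0, -0.2]
gripper_width: 0.501
grasp_force: 0.0
```

Call:
move_arm:
  increments: [0, 0, 0, 0, 0.5]

```text
time: 20.72
tool_pos: [0.5411, 0.0198, 0.1593]
tool_rot: [-0.0, 0.088, 0.996, 0.0]
contact_force: [0.2, -0.4, -0.1]
gripper_width: 0.499
grasp_force: 0.0
```

```bash
python3 go.py H 0.043
```

```text
t 20.72 pos [0.5411 0.0198 0.1593] yaw 79.8 tilt 0.06 grip 0.499 0.0 F [ 0.2 -0.4 -0.1] j6 -1.49
spin 0.0 shift now-axes [-1.000e-01 -8.000e-01  1.163e+02] after-spin axes [-1.000e-01 -8.000e-01  1.163e+02]
```

Call:
move_arm:
  increments: [0, 0, 18, 0, 0.5, 0, 0, 24, 0, 0.5, 0, 0, 24, 0, 0.5, 0, 0, 20, 0, 0.5, 0, 0, 14, 0, 0.5, 0, 0, 10, 0, 0.5, 0, 0, 5, 0, 0.5, 0, 0, 0, 0, 0.5]

```text
time: 21.38
tool_pos: [0.5404, 0.0203, 0.0435]
tool_rot: [-0.001, 0.088, 0.996, 0.0]
contact_force: [0.6, 0.4, 0.2]
gripper_width: 0.505
grasp_force: 0.0
```

Call:
move_arm:
  increments: [0, -0.5, 1, 0, 0.5, 0, 0, 0, 0, 0.3, 0, 0, 0, 0, 0.1, 0, 0, 0, 0, 0.1, 0, 0, 0, 0, 0.1, 0, 0, 0, 0, 0.1]

```text
time: 21.88
tool_pos: [0.5424, 0.0188, 0.045]
tool_rot: [0.001, 0.088, 0.996, 0.0]
contact_force: [0.0, 0.3, 5.7]
gripper_width: 0.233
grasp_force: 58.7
```

Call:
move_arm:
  increments: [0, 0, -8, 0, 0.1, 0, 0, -20, 0, 0.1, 0, 0, -30, 0, 0.1, 0, 0, -30, 0, 0.1, 0, 0, -20, -0.117, 0.1, 0, 0, -10, -0.117, 0.1, 0, 0, 0, -0.117, 0.1, 0, 0, 0, -0.117, 0.1]

```text
time: 22.55
tool_pos: [0.5415, 0.0187, 0.163]
tool_rot: [0.001, -0.148, 0.989, -0.0]
contact_force: [-1.4, 0.6, -0.9]
gripper_width: 0.234
grasp_force: 58.6
```

Call:
move_arm:
  increments: [0, 0, 0, -0.117, 0.1, 0, 0, 0, -0.117, 0.1, 0, 0, 0, -0.117, 0.1, 0, 0, 0, -0.117, 0.1, 0, 0, 0, -0.112, 0.1, 0, 0, 0, 0, 0.1]

```text
time: 23.05
tool_pos: [0.5407, 0.0187, 0.1613]
tool_rot: [-0.001, -0.423, 0.906, 0.0]
contact_force: [-0.0, 0.1, -0.0]
gripper_width: 0.235
grasp_force: 58.6
```

```bash
python3 go.py P4 0.11 140
```

```text
t 23.05 pos [0.5407 0.0187 0.1613] yaw 140.0 tilt 0.07 grip 0.235 58.6 F [-0.   0.1 -0. ] j6 -2.55
spin 0.0 shift now-axes [-161.3  188.8   51.3] after-spin axes [-161.3  188.8   51.3]
```

Call:
move_arm:
  increments: [-8, 9, 0, 0, 0.1, -16, 19, 0, 0, 0.1, -22, 26, 0, 0, 0.1, -24, 28, 0, 0, 0.1, -24, 28, 0, 0, 0.1, -23, 27, 0, 0, 0.1, -19, 22, 0, 0, 0.1, -13, 15, 0, 0, 0.1]

```text
time: 23.72
tool_pos: [0.5026, 0.2481, 0.1615]
tool_rot: [-0.0, -0.422, 0.907, 0.0]
contact_force: [0.8, -0.6, -0.3]
gripper_width: 0.233
grasp_force: 58.7
```

Call:
move_arm:
  increments: [-8, 10, 0, 0, 0.1, -4, 5, 0, 0, 0.1, 0, 0, 12, 0, 0.1, 0, 0, 22, 0, 0.1, 0, 0, 18, 0, 0.1, 0, 0, 10, 0, 0.1, 0, 0, 0, 0, 0.1, 0, 0, 0, 0, 0.1]

```text
time: 24.38
tool_pos: [0.5001, 0.2628, 0.0988]
tool_rot: [-0.001, -0.421, 0.907, -0.0]
contact_force: [1.2, 0.3, -0.0]
gripper_width: 0.238
grasp_force: 58.6
```

```bash
python3 go.py P4 0.057 140; python3 - <<'E'
from h import *
a=[]
f=frame();c=f["image"][165:245,185:265];a.append(cv2.resize(c,(400,400),interpolation=2))
f=frame("side");c=f["image"][165:245,280:360];a.append(cv2.resize(c,(400,400),interpolation=2))
cv2.imwrite("pics/ab5.png",cv2.hconcat(a))
E
```

```text
t 24.38 pos [0.5001 0.2628 0.0988] yaw 139.8 tilt 0.1 grip 0.238 58.6 F [ 1.2  0.3 -0. ] j6 -2.09
spin -0.003 shift now-axes [-0.5  0.9 41.8] after-spin axes [-0.5  0.9 41.8]
```

View pics/ab5.png

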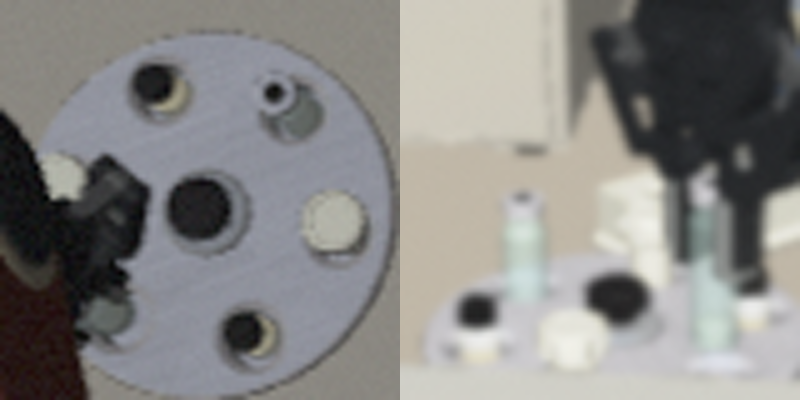

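The short vial is seated in pocket 3 at (242,333). The tall vial hangs upright over pocket 4, bottom at (712,345) in the side view.

Call:
move_arm:
  increments: [-0.5, 1, 9, 0, 0.1, 0, 0, 9, 0, 0.1, 0, 0, 8, 0, 0.1, 0, 0, 6, 0, 0.1, 0, 0, 4, 0, 0.1, 0, 0, 2, 0, 0.1, 0, 0, 0, 0, 0.1, 0, 0, 0, 0, 0.1]

```text
time: 25.15
tool_pos: [0.5, 0.2648, 0.0616]
tool_rot: [0.0, -0.422, 0.907, -0.0]
contact_force: [0.1, 0.8, 0.1]
gripper_width: 0.236
grasp_force: 58.6
```

Call:
move_arm:
  increments: [0, 0, 1, 0, 0.1, 0, 0, 1, 0, 0.1, 0, 0, 0.5, 0, 0.1, 0, 0, 0, 0, 0.1, 0, 0, 0, 0, 0.1]

```text
time: 25.57
tool_pos: [0.4999, 0.2647, 0.0592]
tool_rot: [0.0, -0.422, 0.907, -0.0]
contact_force: [-0.4, -0.0, -0.8]
gripper_width: 0.236
grasp_force: 58.6
```

Call:
move_arm:
  increments: [0, 0, 0.8, 0, 0.1, 0, 0, 0.8, 0, 0.1, 0, 0, 0.8, 0, 0.1, 0, 0, 0.6, 0, 0.1, 0, 0, 0, 0, 0.1, 0, 0, 0, 0, 0.1]

```text
time: 26.07
tool_pos: [0.5001, 0.2649, 0.0571]
tool_rot: [0.0, -0.422, 0.907, 0.0]
contact_force: [-3.0, -0.6, 4.9]
gripper_width: 0.236
grasp_force: 59.3
```

Call:
move_arm:
  increments: [0, 0, 0, 0, 0.3, 0, 0, 0, 0, 0.5, 0, 0, 0, 0, 0.5, 0, 0, 0, 0, 0.5, 0, 0, -15, 0, 0.5, 0, 0, -28, 0, 0.5, 0, 0, -35, 0, 0.5, 0, 0, -38, 0, 0.5]

```text
time: 26.73
tool_pos: [0.4986, 0.2642, 0.1714]
tool_rot: [-0.002, -0.422, 0.907, 0.0]
contact_force: [1.3, -0.4, 0.6]
gripper_width: 0.501
grasp_force: 0.0
```

Call:
move_arm:
  increments: [5, 10, 0, 0, 0.5, 10, 20, 0, 0, 0.5, 10, 20, 0, 0, 0.5, 10, 20, 0, 0, 0.5, 10, 20, 0, 0, 0.5, 10, 20, 0, 0, 0.5, 5, 10, 0, 0, 0.5, 0, 0, 0, 0, 0.5]

```text
time: 27.4
tool_pos: [0.3678, 0.2965, 0.1717]
tool_rot: [-0.0, -0.423, 0.906, 0.0]
contact_force: [1.0, -0.1, 0.6]
gripper_width: 0.498
grasp_force: 0.0
```

```bash
python3 go.py x 0.1; python3 - <<'E'
from h import *
a=[]
f=frame();c=f["image"][110:250,170:380];a.append(cv2.resize(c,(600,400),interpolation=2)[:, :430])
f=frame("side");c=f["image"][165:245,280:360];a.append(cv2.resize(c,(360,400),interpolation=2))
cv2.imwrite("pics/ab6.png",cv2.hconcat(a))
E
```

```text
t 27.4 pos [0.3678 0.2965 0.1717] yaw 140.0 tilt 0.01 grip 0.498 0.0 F [ 1.  -0.1  0.6] j6 -1.92
spin 0.0 shift now-axes [-0.   0.  71.7] after-spin axes [-0.   0.  71.7]
```

View pics/ab6.png

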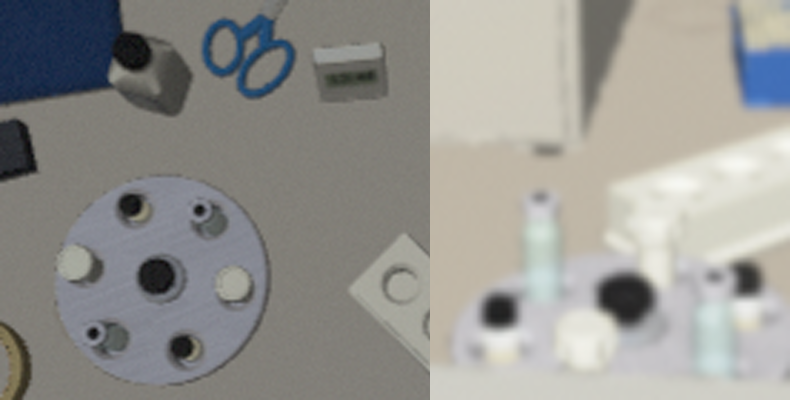

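All six vials are upright and seated, and like faces like across the hub at (157,277): short (133,206) and (185,347), tall (203,212) and (95,333), broad (77,262) and (235,285). The rack hole is empty and the timer is where it was.

```bash
python3 -c "
from plant import manip
print(manip.job_done())"
```

```text
the job is handed in; nothing more can be done
None
```

The job is handed in after about 27 s of robot time: all six vials stand fully down in the rotor's pockets, each directly across the hub from its own kind, the rack is empty again, and I never touched the timer or the tip box.

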